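# Clamp a rock specimen in the bonding press under the curing lamp

## Robot

A 6-joint arm with a two-finger parallel gripper is mounted at the origin on the work surface. World frame = base frame: x ahead of the robot, y to its left, z up, the work surface at z = 0. Lengths are in m, angles in rad, forces in N, time in s.
With the tool pointing down it reaches from about 0.25 to 0.775 m from the base axis. Payload 4 kg.
Tool frame: the origin (TCP) lies midway between the tips of the shut fingers; the grasp point (between the pads) lies 19 mm behind it; y points along the fingers, x is the direction in which the jaws open and shut, and the axes are right-handed (so a half turn about y gives the same grasp; the last joint's range is limited). The gripper opens to 94 mm and grips with 3 to 60 N. Pads are 16 mm wide; open, the fingers measure 119 mm over their backs; the gripper's body (75 mm by 177 mm) begins 78 mm behind the grasp point.
Start: joints at [1.09, 0.087, 1.371, -0, 1.684, -0.103], TCP at [0.203, 0.511, 0.206] pointing down, gripper open.
Joint ranges: [-3.1, 3.1], [-0.76, 2.03], [0.27, 2.55], [-1.08, 4.22], [0.17, 2.65], [-2.57, 2.57]. Speed limits (rad/s): [2.79, 2.79, 3.14, 3.14, 3.14, 3.14].

## Interface

Orientations are given as [roll, pitch, yaw] about the fixed x, y, z axes, in that order (R = Rz(yaw) Ry(pitch) Rx(roll)).
In Python, from bench import robot gives the robot as it stands.
- The arm moves only by the shell command python3 -m creep 'ROWS'. ROWS is JSON, a list of rows, each a list of 7 numbers: the shift along the tool's x, y, z in mm, then the turn, a rotation vector about the tool's x, y, z in degrees, then the closure in counts, from 0 (fully open) to 255 (shut). A call has 1 to 5 rows; each row is the pose to reach, as a shift and turn from the pose commanded when the call began, along the tool's axes at that moment; what a row does not reach only later rows make up. A row lasts 1/8 s, in which the tool goes at most 62.5 mm and 10.7 degrees, less where a joint would pass 70% of its speed; a pose out of reach is approached as far as the arm can. A call with a gripper value outside its range is refused whole. The fingers move at their own pace and stop on an object; the grip force is fixed at half the most. Time passes only in rows, so rows that repeat a pose let the fingers close. It gives the time, the measured TCP pose, the force and the opening at its end, in the units of the state.
- robot.get_obs(): the state, without advancing time (a new reading comes with each control period).
- robot.snapshot(name): name is "scene" or "side" or "wrist"; returns a dict with "color" (400x640x3 uint8, blue, green, red), "fx", "fy", "cx", "cy" (pixels), "world_from_camera" (4x4, takes a point from camera to world coordinates); the wrist camera has in their place "mount" (4x4, takes a point from camera to tool coordinates, whose origin is the TCP and whose axes are the tool frame's). Camera axes: x right, y down, z forward; pixel columns grow to the right and rows downward; lengths in m; the calibration is good to about 2 mm. The wrist camera is an equidistant fisheye: a pixel r from the principal point sees the ray r / f radians off the axis. A picture is of the moment at which its call begins: read the wrist's pose just before it. There is no depth.
- robot.close_job(): hands the job in, once; it reports no verdict.
Trained networks look in the newest picture that a camera, given by its name, has taken for a name from the list of things; names that differ only in an ending like _2 or _b are one class to them, and where a whole thing is asked for, a point or a joint stands for the part that bears it (a point fixed in the world has none). Each returns a list of dicts, best first, with "p" (0 to 1); they miss things now and then, are a little off and sometimes report something else, mostly with a low value. They report only what shows in the picture. A call takes as long as a camera call.
- robot.spot_in(name, camera): "point" ([x, y, z] in m, in world coordinates, good to about 4 mm: the middle of the surface that is visible of it).
- robot.landmark_of(name, camera): "point" ([x, y, z] in m, in world coordinates, good to about 4 mm: a listed point, or the origin of a listed thing).
The state is a dict: "time": time; "joint_positions": joint angles; "qvel": joint speeds; "joint_torque": joint torques, N m; "tool_pos": TCP position; "ee_rot": TCP orientation; "wrist_force": force on the tool from outside, world axes, zero at the start; "wrist_torque": the same for the moment, N m; "width": finger opening in m.
Only numpy, scipy, OpenCV 4.12 (cv2) and the standard library are available. Lean on these libraries where they do the work, as an engineer would, in place of code of your own. Each camera call takes 0.05 s, during which the arm holds its last target.

## Task

Stand the tall round specimen from the rubber mat upright in the round pocket of the press's sled, then push the sled fully home so that the specimen is under the press foot. Then press the lever down, without forcing it, until the spring catch snaps over its pin and keeps the specimen clamped, and let go; leave the other samples and the dish where they are.

Things in the scene. Friction and masses are not known exactly. Their poses are not given: they have to be found in the camera images.
- press: White bench press (fixed). Origin on the bench right below the press foot; its x axis points from its front to its back (about world +y), z up. Base plate 12 mm thick, 120 mm wide (x -100 to +150 mm), with a 70 mm wide track to x = -255 mm for the sled. Two hinge uprights, 102 mm tall, at x = +75 mm. The post with the spring catch, 108 mm tall, stands at x = -43 to +14 mm, y = -34 to -50 mm.
- lamp (a point): Middle of the lower front edge of the white curing-lamp head fixed over the press: a box (in the press frame) from x = -85 to +150 mm, 85 mm wide, underside 285 mm, top 330 mm above the bench, on a 22 mm column at x = +125 mm. It hangs over the lever handle with no room for an upright tool there: come from the press's front, below the lamp, with the tool leaning back about 40 to 45 degrees.
- sled (a joint): Aluminium sled, slides along the press's +x: 0 = fully out to the front, 0.180 m = fully home against its stop, pocket right under the press foot. Starts 0 to 20 mm in. About 1.5 N of friction; it stays where it is left.
- pocket (a point): Centre of the floor of the round pocket in the sled, 18 mm above the bench; pocket 36 mm in diameter, 6 mm deep, in a block 58 mm square (top 24 mm above the bench).
- tab (a point): Centre of the front (-x) face of the upright tab at the front end of the sled, 65 mm in front of the pocket's centre, 38 mm above the bench. The tab is 58 mm wide, 6 mm thick and its top is 55 mm above the bench. Push it towards the press's +x. At home it stands below the raised lever handle, so push with the tool leaning back.
- lever (a joint): Press lever: 0 = raised (sprung up, 0.44 rad above level), grows as the handle end goes down, 0.44 = level, 0.475 = firm stop. It must go past 0.44 for the catch to snap over its pin; once caught it rests at about 0.43 and stays there. Resistance at the handle rises from about 3 N to some 9 to 14 N at the catch.
- hinge (a point): Lever axis, parallel to the press's y, 75 mm behind the press origin and 85 mm above the bench.
- handle_top (a point): Centre of the upper face of the lever's handle, a black cross bar 110 mm wide along y, 28 mm deep, 14 mm thick, 165 mm from the hinge axis; its z axis is the face normal. Raised it is about 162 mm above the bench and 72 mm in front of the press origin; caught, about 92 mm above the bench and 90 mm in front. Over 60 N on it is forcing it.
- foot: Sprung round press foot under the lever, rubber disc 20 mm in diameter; origin at the centre of its underside. With the lever caught it would come down to 41 mm above the bench, so it bears on the top of the specimen in the pocket (46 mm) and yields about 5 mm.
- specimen: The tall round specimen: grey resin cylinder with a rock face on top, 30 mm in diameter, 28 mm tall, about 45 g. Origin at the centre of its underside. Starts upright on the mat in one of three places.
- slice: Bystander: flat round specimen, 30 mm in diameter, only 10 mm tall, on the mat. Origin at the centre of its underside.
- block: Bystander: rectangular rock block 36 x 26 mm, 22 mm tall, on the mat. Origin at the centre of its underside.
- mat: Black rubber mat (fixed) 260 x 110 mm, 6 mm thick, origin at the centre of its underside, long side along its x. The three samples stand along its middle, about 85 mm apart.
- dish: Bystander: empty glass dish, 90 mm across, 16 mm tall, on the bench. Origin at the centre of its underside.

How it is judged:
On the way, in this order (a step that is already met when the one before it is completed fails the run):
1. the specimen stands upright in the pocket of the sled, let go, with the sled still out (horizontal distance between specimen and pocket below 0.005 m and z of specimen in the frame of pocket below 0.003 m and angle between specimen's own z axis and vertical below 0.1 rad and contact force between the fingers and specimen below 0.1 N and value of joint sled below 0.1 m), for 0.2 s.
2. the sled is fully home with the specimen in its pocket, the lever still up (horizontal distance between specimen and pocket below 0.005 m and z of specimen in the frame of pocket below 0.003 m and angle between specimen's own z axis and vertical below 0.1 rad and value of joint sled above 0.175 m and value of joint lever below 0.1 rad), for 0.2 s.
At the end, for the whole second after the job is handed in: The lever, untouched, is held down by the catch (above 0.41 rad); the foot bears on the specimen with over 1.5 N; the specimen is at rest and upright (0.1 rad) in the pocket (within 5 mm of its centre, at most 3 mm above its floor); the sled is within 5 mm of home (horizontal distance between specimen and pocket below 0.005 m and z of specimen in the frame of pocket below 0.003 m and angle between specimen's own z axis and vertical below 0.1 rad and value of joint sled above 0.175 m and value of joint lever above 0.41 rad and contact force between foot and specimen above 1.5 N and linear speed of specimen below 0.01 m/s).
It fails at once if the slice is moved by more than 15 mm (distance of slice from where it was at the start of the episode above 0.015 m).
It fails at once if the block is moved by more than 15 mm (distance of block from where it was at the start of the episode above 0.015 m).
It fails at once if the dish is moved by more than 15 mm (distance of dish from where it was at the start of the episode above 0.015 m).
It fails at once if the lever is forced: more than 60 N on its handle (contact force between anything else and lever_c3 above 60 N).
It also fails if it takes over 61 s, if anything falls off the work surface, if the arm or the gripper's body presses on something with over 40 N, if the wrist force passes 120 N, or if a joint passes its speed limit or range.

## Working session

There is one attempt and no reset: what is moved stays moved. The work goes in short steps, Python scripts to look and compute and a shell command to move; the robot and the scene stay as the last step left them, time stands still between calls to the robot, and variables do not carry over. Pictures are saved under pics/ and viewed, and the job is handed in when it is done.

```bash
ls; mkdir -p pics; python3 - <<'E'
from bench import robot
import cv2
o=robot.get_obs(); print({k:o[k] for k in('time','tool_pos','ee_rot','width')})
for c in('scene','side','wrist'):
    s=robot.snapshot(c); cv2.imwrite(f'pics/{c}0.png',s['color'])
    print(c,[round(float(s[k]),1) for k in('fx','fy','cx','cy')])
    print(s.get('world_from_camera',s.get('mount')))
    for n in('specimen','slice','block','mat','dish','sled','press','foot','lever'):
        print(' spot',n,[(round(d['p'],2),[round(float(v),3) for v in d['point']]) for d in robot.spot_in(n,c)[:2]], end='')
        if n not in('sled','lever'):print(' lm',[(round(d['p'],2),[round(float(v),3) for v in d['point']]) for d in robot.landmark_of(n,c)[:2]])
        else: print()
    for n in('pocket','tab','hinge','handle_top','lamp'):
        print(' lm',n,[(round(d['p'],2),[round(float(v),3) for v in d['point']]) for d in robot.landmark_of(n,c)[:2]])
print(robot.get_obs()['time'])
E
```

```text
pics
{'time': 0.0, 'tool_pos': array([0.20264921, 0.51072578, 0.20431174]), 'ee_rot': array([-1.57061896,  0.00214911,  1.19300325]), 'width': 0.093955007974513}
scene [477.4, 477.4, 322.5, 198.0]
[[ 0.12614673  0.78553865 -0.60581848  1.32564974]
 [ 0.99198429 -0.10441946  0.07116    -0.1039443 ]
 [-0.00736031 -0.60993901 -0.79241418  1.15326066]
 [ 0.          0.          0.          1.        ]]
 spot specimen [(0.58, [0.479, -0.284, 0.036]), (0.31, [0.541, 0.161, 0.115])] lm [(0.6, [0.469, -0.286, 0.008]), (0.39, [0.531, 0.163, -0.002])]
 spot slice [(0.46, [0.647, -0.284, 0.015])] lm [(0.54, [0.645, -0.286, 0.005])]
 spot block [] lm [(0.52, [0.552, -0.286, 0.005])]
 spot mat [(0.77, [0.57, -0.269, 0.007])] lm [(0.89, [0.552, -0.278, 0.001]), (0.74, [0.542, 0.081, 0.282])]
 spot dish [(0.66, [0.769, -0.051, 0.011])] lm [(0.75, [0.773, -0.054, -0.001])]
 spot sled [(0.88, [0.567, -0.02, 0.022]), (0.66, [0.478, -0.284, 0.036])]
 spot press [(0.71, [0.546, 0.16, 0.113])] lm [(0.6, [0.531, 0.163, -0.002]), (0.51, [0.645, -0.282, 0.005])]
 spot foot [] lm []
 spot lever [(0.6, [0.533
[... 1524 characters left out ...]
1])]
 lm handle_top [(0.74, [0.542, 0.095, 0.165])]
 lm lamp [(0.63, [0.541, 0.075, 0.283])]
wrist [309.7, 309.7, 319.1, 206.5]
[[ 9.99998893e-01  6.57130493e-04 -1.33534196e-03 -5.41739992e-04]
 [ 1.45771850e-03 -2.51595373e-01  9.67831413e-01 -1.79024074e-01]
 [ 3.00025676e-04 -9.67832287e-01 -2.51596052e-01  7.25519108e-02]
 [ 0.00000000e+00  0.00000000e+00  0.00000000e+00  1.00000000e+00]]
 spot specimen [] lm []
 spot slice [(0.69, [0.445, 0.298, 0.009])] lm []
 spot block [] lm []
 spot mat [] lm []
 spot dish [] lm []
 spot sled []
 spot press [(0.53, [0.446, 0.294, 0.01])] lm []
 spot foot [] lm []
 spot lever []
 lm pocket []
 lm tab []
 lm hinge []
 lm handle_top []
 lm lamp []
3.3
```

View scene.

View pics/scene0.png

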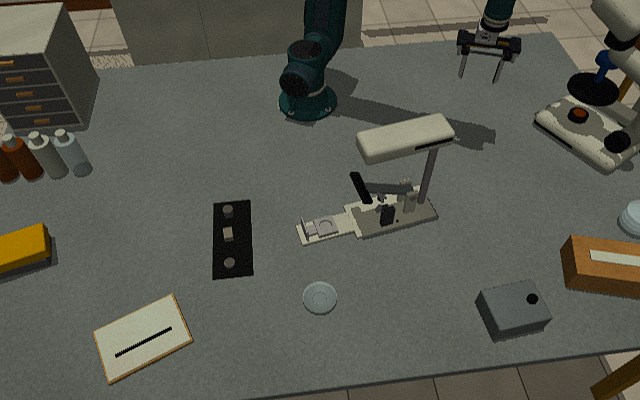

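View pics/side0.png

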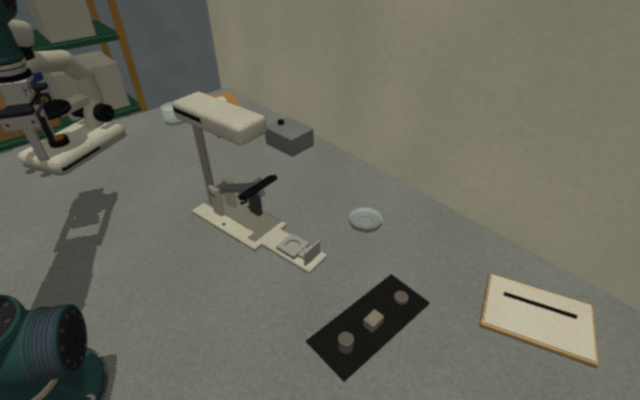

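```bash
cat > h.py <<'E'
import numpy as np, cv2
C={'scene':(477.4,477.4,322.5,198.0,np.array([[ 0.12614673,0.78553865,-0.60581848,1.32564974],[0.99198429,-0.10441946,0.07116,-0.1039443],[-0.00736031,-0.60993901,-0.79241418,1.15326066],[0,0,0,1]])),
'side':(389.4,389.4,321.1,193.5,np.array([[0.74882008,-0.40265434,0.52643894,0.15551401],[-0.66274679,-0.44780426,0.60019833,-0.57634169],[-0.00593087,-0.79833629,-0.6021827,0.70206645],[0,0,0,1]]))}
def proj(c,p):
    fx,fy,cx,cy,T=C[c]; q=np.linalg.inv(T)@np.append(p,1); return np.array([fx*q[0]/q[2]+cx,fy*q[1]/q[2]+cy])
def unproj(c,uv,z):
    fx,fy,cx,cy,T=C[c]; d=T[:3,:3]@np.array([(uv[0]-cx)/fx,(uv[1]-cy)/fy,1]); o=T[:3,3]; return o+d*(z-o[2])/d[2]
E
python3 - <<'E'
from h import *
def circ(img,c,x0,y0,s,ctr,r,z,col):
    a=[proj(c,np.array([ctr[0]+r*np.cos(t),ctr[1]+r*np.sin(t),z])) for t in np.linspace(0,2*np.pi,40)]
    a=((np.array(a)+.5-[x0,y0])*s).astype(int); cv2.polylines(img,[a],True,col,1)
out=[]
for c,(sx,sy),(px,py) in(('scene',(228,212),(325,226)),('side',(346,342),(294,245))):
    I=cv2.imread(f'pics/{c}0.png')
    for k,(x,y) in enumerate(((sx,sy),(px,py))):
        s=12; x0,y0=x-16,y-12
        cr=cv2.resize(I[y0:y0+24,x0:x0+32],None,fx=s,fy=s,interpolation=cv2.INTER_CUBIC)
        cr=np.clip(cr.astype(float)*1.3,0,255).astype(np.uint8)
        if k==0: circ(cr,c,x0,y0,s,(.4695,-.2855),.015,.034,(0,255,0));circ(cr,c,x0,y0,s,(.4695,-.2855),.015,.006,(0,0,255))
        else: circ(cr,c,x0,y0,s,(.562,-.0095),.018,.024,(0,255,0))
        out.append(cr)
cv2.imwrite('pics/crop0.png',np.vstack([np.hstack(out[:2]),np.hstack(out[2:])]))
E
```

```text
(no output)
```

View pics/crop0.png

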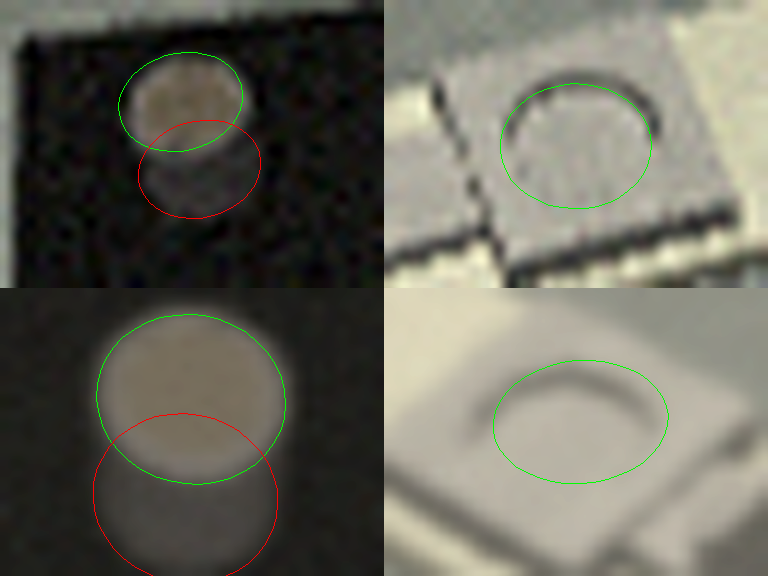

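```bash
cat >> h.py <<'E'
from scipy.spatial.transform import Rotation as Rn
def tool(o): return Rn.from_euler('xyz',o['ee_rot'])
# press frame
PX=np.array([-np.sin(np.radians(10.8)),np.cos(np.radians(10.8)),0.]); PY=np.array([-PX[1],PX[0],0.])
def ori(yawdeg,lean=0,az=0): # tool down, z axis at yaw+90; lean about tool x
    return Rn.from_euler('xyz',[-np.pi/2,0,np.radians(yawdeg)])*Rn.from_rotvec([np.radians(lean),0,0])
def go(p,R):
    from bench import robot
    o=robot.get_obs(); T=tool(o)
    s=T.inv().apply(np.array(p)-o['tool_pos'])*1000; r=(T.inv()*R).as_rotvec(degrees=True)
    print('t',o['time'],'pos',o['tool_pos'].round(4),'rpy',np.degrees(o['ee_rot']).round(1),'F',np.round(o['wrist_force'],1),'w',round(o['width'],4),'q',np.round(o['joint_positions'],2))
    print('shift',s.round(1),'turn',r.round(1))
E
python3 -c "
from h import *
go([.4703,-.2845,.11],ori(10.8))"
```

```text
t 3.3 pos [0.2029 0.5112 0.2055] rpy [-90.   -0.   68.4] F [0.5 0.8 0.2] w 0.0938 q [ 1.09  0.09  1.37  0.    1.68 -0.1 ]
shift [-641.    95.5 -542.1] turn [-0.  57.6  0. ]
```

```bash
python3 -m creep '[[-641,0,-542,0,57.6,0,100],[-641,0,-542,0,57.6,0,100],[-641,0,-542,0,57.6,0,100],[-641,0,-542,0,57.6,0,100],[-641,0,-542,0,57.6,0,100]]'; python3 -c "
from h import *
go([.4703,-.2845,.11],ori(10.8))"
```

```text
time: 3.92
tool_pos: [0.3027, 0.2132, 0.2057]
ee_rot: [-1.571, -0.002, 0.25]
wrist_force: [0.7, 0.3, 0.9]
width: 0.0573
t 3.925 pos [0.3027 0.2132 0.2057] rpy [-90.   -0.1  14.3] F [0.7 0.3 0.9] w 0.0573 q [ 0.46 -0.33  1.74 -0.    1.73  0.21]
shift [  39.1   95.7 -523.7] turn [-0.   3.5  0.1]
```

```bash
python3 -m creep '[[39,0,-524,0,3.5,0,100],[39,0,-524,0,3.5,0,100],[39,0,-524,0,3.5,0,100],[39,0,-524,0,3.5,0,100],[39,0,-524,0,3.5,0,100]]';python3 -c "
from h import *
go([.4703,-.2845,.11],ori(10.8))"
```

```text
time: 4.55
tool_pos: [0.404, -0.0828, 0.2059]
ee_rot: [-1.571, -0.002, 0.194]
wrist_force: [-0.0, 1.2, 0.9]
width: 0.057
t 4.55 pos [ 0.404  -0.0828  0.2059] rpy [-90.   -0.1  11.1] F [-0.   1.2  0.9] w 0.057 q [-0.34 -0.23  1.66  0.    1.7  -0.53]
shift [  26.1   96.  -210.7] turn [0.  0.3 0.1]
```

```bash
python3 -m creep '[[26,30,-211,0,0,0,100],[26,60,-211,0,0,0,100],[26,96,-211,0,0,0,100],[26,96,-211,0,0,0,100],[26,96,-211,0,0,0,100]]';python3 - <<'E'
from h import *
from bench import robot
go([.4703,-.2845,.016],ori(10.8))
o=robot.get_obs(); s=robot.snapshot('wrist'); cv2.imwrite('pics/w1.png',s['color'])
for f in(robot.spot_in,robot.landmark_of): print([(d['p'],d['point']) for d in f('specimen','wrist')[:2]])
M=np.array(s['mount']);T=tool(o)
# project expected specimen top circle
for z in(.006,.034):
    a=[]
    for t in np.linspace(0,2*np.pi,40):
        p=np.array([.4703+.015*np.cos(t),-.2845+.015*np.sin(t),z])
        q=np.linalg.inv(M)@np.append(T.inv().apply(p-o['tool_pos']),1); q=q[:3]
        th=np.arctan2(np.hypot(q[0],q[1]),q[2]); k=s['fx']*th/np.hypot(q[0],q[1]); a.append([q[0]*k+s['cx'],q[1]*k+s['cy']])
    a=np.array(a); print(a.mean(0)); cv2.polylines(s['color'],[(a).astype(int)],True,(0,255,0),1)
cv2.imwrite('pics/w1c.png',s['color'])
E
```

```text
time: 5.18
tool_pos: [0.4682, -0.2837, 0.1053]
ee_rot: [-1.565, 0.005, 0.191]
wrist_force: [-0.3, 0.7, -0.3]
width: 0.0572
t 5.175 pos [ 0.4682 -0.2837  0.1053] rpy [-89.7   0.3  11. ] F [-0.3  0.7 -0.3] w 0.0572 q [-0.65  0.13  1.53 -0.    1.49 -0.84]
shift [ 2.4 89.3 -1.7] turn [-0.3  0.2 -0.3]
[(0.65, [0.4716, -0.2799, 0.0324])]
[]
[322.25244013 207.85656112]
[322.36852377 216.19749819]
```

View pics/w1c.png

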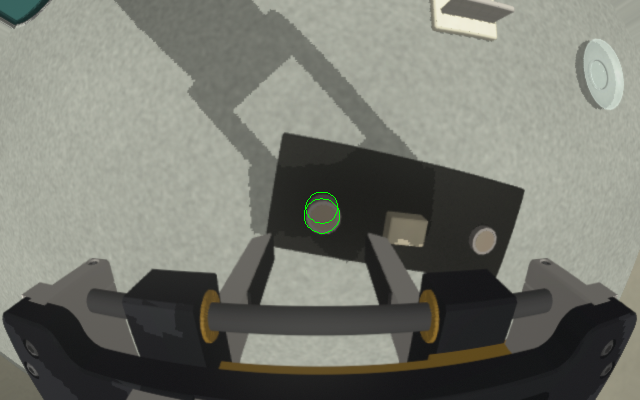

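```bash
python3 -m creep '[[1,40,-1,0,0,0,100],[1,60,-1,0,0,0,100],[1,75,-1,0,0,0,100],[1,80,-1,0,0,0,100],[1,80,-1,0,0,0,100]]';python3 -c "
from h import *
go([.4703,-.2845,.016],ori(10.8))"
```

```text
time: 5.95
tool_pos: [0.4715, -0.2834, 0.0303]
ee_rot: [-1.572, -0.001, 0.195]
wrist_force: [-0.5, -0.1, -0.8]
width: 0.0571
t 5.95 pos [ 0.4715 -0.2834  0.0303] rpy [-90.1  -0.1  11.2] F [-0.5 -0.1 -0.8] w 0.0571 q [-0.64  0.19  1.62  0.    1.34 -0.84]
shift [-1.4 14.3 -0.8] turn [0.1 0.4 0.1]
```

```bash
python3 -m creep '[[-1,7,-1,0,0,0,100],[-1,14,-1,0,0,0,100],[-1,14,-1,0,0,0,100]]';python3 -c "
from h import *
go([.4703,-.2845,.016],ori(10.8))
from bench import robot
s=robot.snapshot('wrist'); cv2.imwrite('pics/w2.png',s['color'])"
```

```text
time: 6.32
tool_pos: [0.4697, -0.2843, 0.0146]
ee_rot: [-1.569, 0.001, 0.194]
wrist_force: [1.1, 0.1, -0.3]
width: 0.0569
t 6.325 pos [ 0.4697 -0.2843  0.0146] rpy [-89.9   0.1  11.1] F [ 1.1  0.1 -0.3] w 0.0569 q [-0.65  0.2   1.63  0.    1.31 -0.84]
shift [ 0.5 -1.4 -0.3] turn [-0.1  0.3 -0.1]
```

View pics/w2.png

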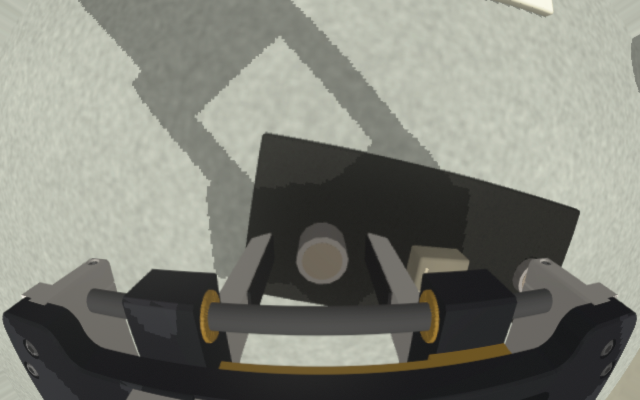

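```bash
python3 -m creep '[[0,-2,0,0,0,0,255],[0,-2,0,0,0,0,255],[0,-2,0,0,0,0,255],[0,-2,0,0,0,0,255],[0,-2,0,0,0,0,255]]';python3 -c "
from h import *
go([.4703,-.2845,.016],ori(10.8))"
```

```text
time: 7.0
tool_pos: [0.4705, -0.2847, 0.0177]
ee_rot: [-1.571, -0.0, 0.194]
wrist_force: [0.3, -0.7, 1.2]
width: 0.0298
t 7.0 pos [ 0.4705 -0.2847  0.0177] rpy [-90.   -0.   11.1] F [ 0.3 -0.7  1.2] w 0.0298 q [-0.65  0.2   1.63  0.    1.31 -0.84]
shift [-0.2  1.7  0.2] turn [0.  0.3 0. ]
```

```bash
python3 -m creep '[[0,-40,0,0,0,0,255],[0,-85,0,0,0,0,255],[0,-85,0,0,0,0,255]]';python3 -c "
from h import *
go([.560,-.008,.100],ori(10.8))"
```

```text
time: 7.38
tool_pos: [0.4726, -0.2864, 0.107]
ee_rot: [-1.578, -0.006, 0.194]
wrist_force: [0.7, -0.0, -1.0]
width: 0.0295
t 7.375 pos [ 0.4726 -0.2864  0.107 ] rpy [-90.4  -0.3  11.1] F [ 0.7 -0.  -1. ] w 0.0295 q [-0.65  0.13  1.53  0.    1.48 -0.84]
shift [139.5   6.1 256.3] turn [0.4 0.3 0.3]
```

```bash
python3 -m creep '[[139,3,256,0,0,0,255],[139,3,256,0,0,0,255],[139,3,256,0,0,0,255],[139,3,256,0,0,0,255],[139,3,256,0,0,0,255]]';python3 -m creep '[[0,0,0,0,0,0,255],[0,0,0,0,0,0,255]]';python3 - <<'E'
from h import *
from bench import robot
go([.560,-.008,.100],ori(10.8))
o=robot.get_obs()
for c in('wrist','scene','side'):
    s=robot.snapshot(c); cv2.imwrite(f'pics/{c}3.png',s['color'])
    for n in('pocket','specimen'): print(c,n,[(round(d['p'],2),np.round(d['point'],4)) for d in robot.landmark_of(n,c)[:2]])
E
```

```text
time: 8.0
tool_pos: [0.5565, -0.0038, 0.0974]
ee_rot: [-1.57, 0.003, 0.196]
wrist_force: [0.5, -0.4, -0.2]
width: 0.029
time: 8.25
tool_pos: [0.5563, -0.007, 0.098]
ee_rot: [-1.571, 0.003, 0.195]
wrist_force: [-0.3, -1.1, -0.8]
width: 0.0295
t 8.25 pos [ 0.5563 -0.007   0.098 ] rpy [-90.    0.1  11.1] F [-0.3 -1.1 -0.8] w 0.0295 q [-0.11  0.15  1.52 -0.    1.48 -0.31]
shift [ 3.4 -2.  -1.7] turn [-0.   0.3 -0.1]
wrist pocket [(0.67, array([ 0.5563, -0.005 ,  0.0203]))]
wrist specimen [(0.94, array([ 0.5602, -0.0058,  0.0862]))]
scene pocket [(0.82, array([ 0.5613, -0.0095,  0.0212]))]
scene specimen [(0.53, array([ 0.5561, -0.0079,  0.0864]))]
side pocket [(0.7, array([ 0.7698, -0.0506, -0.0011])), (0.56, array([ 0.5604, -0.0081,  0.0191]))]
side specimen [(0.6, array([ 0.5515, -0.0069,  0.0848]))]
```

View pics/wrist3.png

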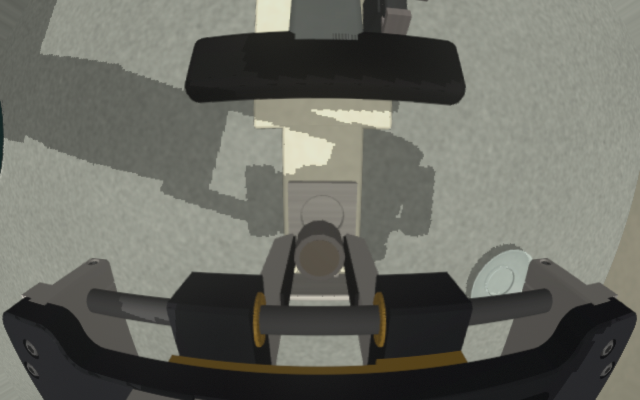

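View pics/side3.png

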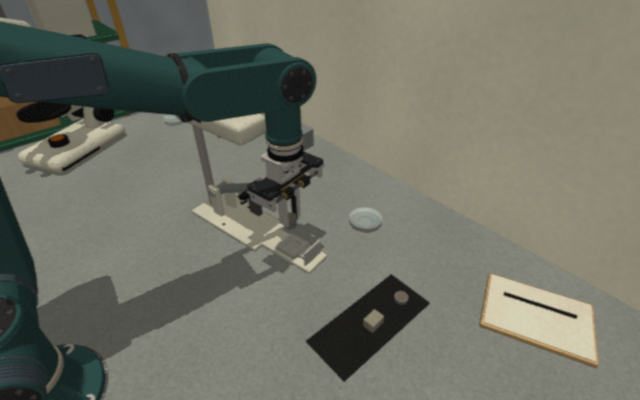

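```bash
cat >> h.py <<'E'
WM=np.array([[ 9.99998893e-01,6.57130493e-04,-1.33534196e-03,-5.41739992e-04],[1.45771850e-03,-2.51595373e-01,9.67831413e-01,-1.79024074e-01],[3.00025676e-04,-9.67832287e-01,-2.51596052e-01,7.25519108e-02],[0,0,0,1]])
def wproj(p,pos,T):
    q=(np.linalg.inv(WM)@np.append(T.inv().apply(np.array(p)-pos),1))[:3]
    h=np.hypot(q[0],q[1]); k=309.7*np.arctan2(h,q[2])/h; return np.array([q[0]*k+319.1,q[1]*k+206.5])
def wunproj(uv,z,pos,T):
    d=np.array([uv[0]-319.1,uv[1]-206.5]); r=np.linalg.norm(d); th=r/309.7
    v=np.array([*(d/max(r,1e-9)*np.sin(th)),np.cos(th)]); o=T.apply(WM[:3,3])+pos; d=T.apply(WM[:3,:3]@v); return o+d*(z-o[2])/d[2]
E
python3 - <<'E'
from h import *
pos=np.array([.5563,-.007,.098]);T=Rn.from_euler('xyz',[-1.571,.003,.195])
I=cv2.imread('pics/wrist3.png'); x0,y0,s=270,165,7
cr=cv2.resize(I[y0:y0+80,x0:x0+105],None,fx=s,fy=s,interpolation=cv2.INTER_CUBIC); cr=np.clip(cr*1.4,0,255).astype(np.uint8)
for ctr,col in(((.560,-.008),(0,255,0)),((.5575,-.0065),(0,0,255))):
    a=[wproj([ctr[0]+.018*np.cos(t),ctr[1]+.018*np.sin(t),.024],pos,T) for t in np.linspace(0,6.283,50)]
    cv2.polylines(cr,[((np.array(a)+.5-[x0,y0])*s).astype(int)],True,col,1)
cv2.imwrite('pics/w3c.png',cr)
# block front/back edge corners measured
for uv in((289,182),(357,182)): print(wunproj(uv,.024,pos,T))
E
```

```text
[0.52525705 0.01518627 0.024     ]
[0.58075209 0.02624897 0.024     ]
```

View pics/w3c.png

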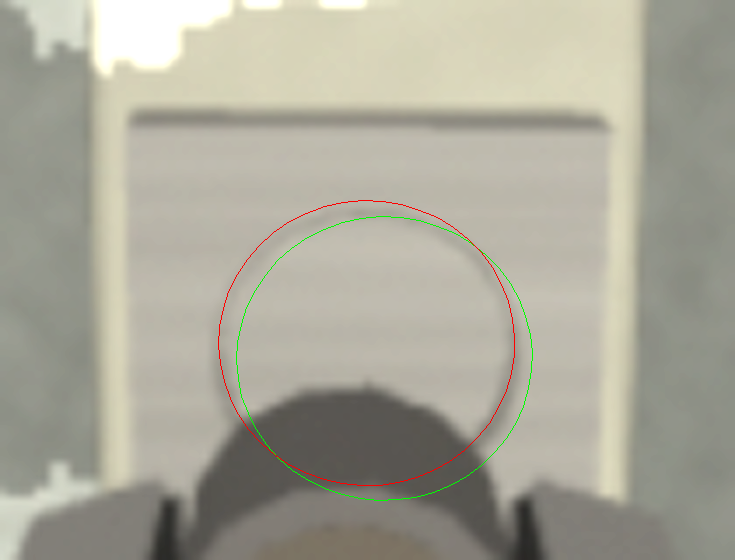

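```bash
python3 -m creep '[[2.5,25,-1,0,0,0,255],[2.5,45,-1,0,0,0,255],[2.5,57,-1,0,0,0,255],[2.5,57,-1,0,0,0,255],[2.5,57,-1,0,0,0,255]]';python3 - <<'E'
from h import *
from bench import robot
go([.5588,-.0076,.0300],ori(10.8))
o=robot.get_obs(); pos=o['tool_pos'];T=tool(o)
tiles=[]
for c,(x0,y0,w,h) in(('wrist',(265,150,110,140)),('scene',(295,195,60,60)),('side',(265,210,60,60))):
    s=robot.snapshot(c); I=s['color']; cv2.imwrite(f'pics/{c}4.png',I)
    k=7 if c=='wrist' else 8
    if c=='wrist': k=4
    cr=cv2.resize(I[y0:y0+h,x0:x0+w],None,fx=k,fy=k,interpolation=cv2.INTER_CUBIC); cr=np.clip(cr*1.3,0,255).astype(np.uint8)
    def dr(ctr,r,z,col):
        a=[[ctr[0]+r*np.cos(t),ctr[1]+r*np.sin(t),z] for t in np.linspace(0,6.283,50)]
        a=[wproj(q,pos,T) if c=='wrist' else proj(c,q) for q in a]
        cv2.polylines(cr,[((np.array(a)+.5-[x0,y0])*k).astype(int)],True,col,1)
    dr((.560,-.008),.018,.024,(0,255,0))
    zb=pos[2]-.0117
    dr(pos[:2],.015,zb,(0,0,255)); dr(pos[:2],.015,zb+.028,(255,0,0))
    tiles.append(cv2.copyMakeBorder(cr,0,560-cr.shape[0],0,0,cv2.BORDER_CONSTANT))
cv2.imwrite('pics/c4.png',np.hstack(tiles[:1])); cv2.imwrite('pics/c4b.png',cv2.resize(np.hstack(tiles[1:]),(800,467)))
E
```

```text
time: 9.32
tool_pos: [0.5605, -0.0072, 0.0434]
ee_rot: [-1.571, -0.002, 0.194]
wrist_force: [-1.0, 0.9, -0.7]
width: 0.0294
t 9.325 pos [ 0.5605 -0.0072  0.0434] rpy [-90.   -0.1  11.1] F [-1.   0.9 -0.7] w 0.0294 q [-0.11  0.2   1.58  0.    1.37 -0.31]
shift [-1.8 13.4 -0.1] turn [0.  0.3 0.1]
```

View pics/c4.png

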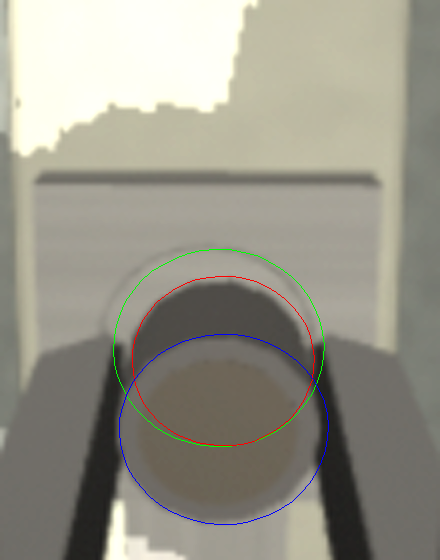

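View pics/c4b.png

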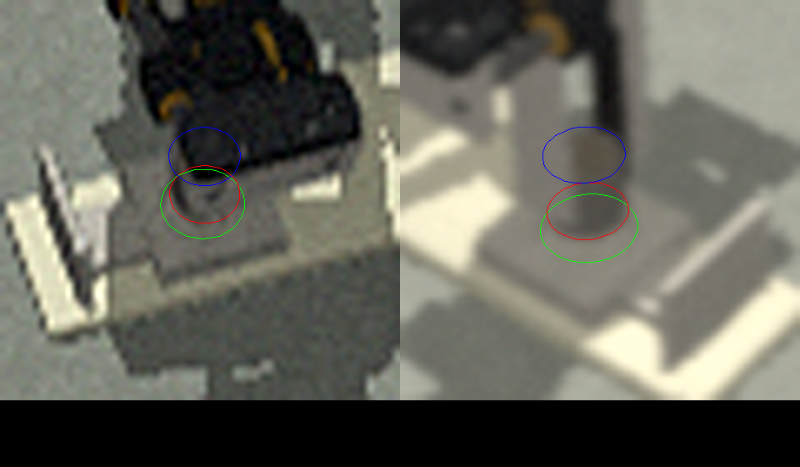

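```bash
python3 -m creep '[[-1.1,0,0.5,0,0,0,255],[-1.1,3,0.5,0,0,0,255],[-1.1,6,0.5,0,0,0,255],[-1.1,8,0.5,0,0,0,255],[-1.1,8,0.5,0,0,0,255]]';python3 - <<'E'
from h import *
from bench import robot
for i in range(3):
    s=robot.snapshot('wrist'); go([.5588,-.0076,.0300],ori(10.8))
I=s['color']; x0,y0=255,150
cv2.imwrite('pics/w5.png',np.clip(cv2.resize(I[y0:y0+140,x0:x0+130],None,fx=4,fy=4,interpolation=cv2.INTER_CUBIC)*1.3,0,255).astype(np.uint8))
E
```

```text
time: 10.1
tool_pos: [0.5584, -0.0068, 0.0341]
ee_rot: [-1.571, 0.001, 0.194]
wrist_force: [-0.7, 0.4, 0.3]
width: 0.0294
t 10.15 pos [ 0.5586 -0.0068  0.0342] rpy [-90.    0.   11.1] F [ 0.4  0.5 -1.1] w 0.029 q [-0.11  0.2   1.59  0.    1.35 -0.31]
shift [ 0.1  4.2 -0.8] turn [-0.   0.3 -0. ]
t 10.2 pos [ 0.5587 -0.0068  0.0344] rpy [-90.    0.   11.1] F [0.1 0.6 0.1] w 0.0292 q [-0.11  0.2   1.59  0.    1.35 -0.31]
shift [-0.1  4.4 -0.8] turn [-0.   0.3 -0. ]
t 10.25 pos [ 0.5587 -0.0068  0.0345] rpy [-90.   -0.   11.1] F [ 0.6  0.9 -0.5] w 0.0296 q [-0.11  0.2   1.59  0.    1.35 -0.31]
shift [-0.1  4.5 -0.8] turn [-0.   0.3  0. ]
```

View pics/w5.png

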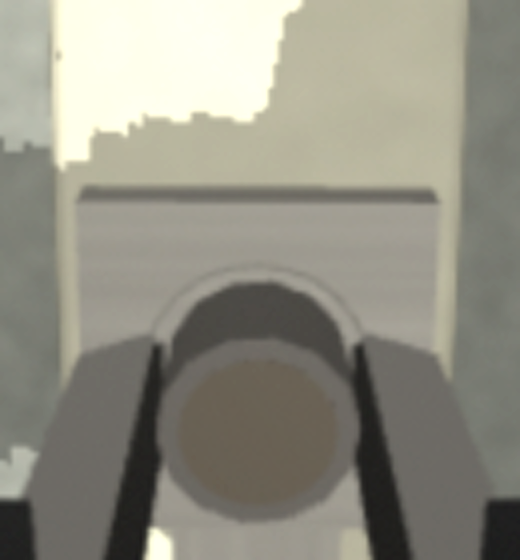

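```bash
python3 -m creep '[[0,1.5,0,0,0,0,255],[0,3,0,0,0,0,255],[0,4,0,0,0,0,255],[0,4,0,0,0,0,255]]';python3 -c "
from h import *
go([.5588,-.0076,.0300],ori(10.8))"
```

```text
time: 10.75
tool_pos: [0.5586, -0.0068, 0.0303]
ee_rot: [-1.571, 0.0, 0.194]
wrist_force: [0.3, 0.3, -0.7]
width: 0.029
t 10.75 pos [ 0.5586 -0.0068  0.0303] rpy [-90.    0.   11.1] F [ 0.3  0.3 -0.7] w 0.029 q [-0.11  0.21  1.59  0.    1.34 -0.31]
shift [ 0.1  0.3 -0.8] turn [-0.   0.3 -0. ]
```

```bash
python3 -m creep '[[0,0.7,0,0,0,0,255],[0,1.4,0,0,0,0,255],[0,1.4,0,0,0,0,255]]'; python3 -m creep '[[0,0,0,0,0,0,255],[0,0,0,0,0,0,255]]';python3 - <<'E'
from h import *
from bench import robot
go([.5588,-.0076,.0300],ori(10.8))
s=robot.snapshot('wrist')
I=s['color']; x0,y0=255,150
cv2.imwrite('pics/w6.png',np.clip(cv2.resize(I[y0:y0+140,x0:x0+130],None,fx=4,fy=4,interpolation=cv2.INTER_CUBIC)*1.3,0,255).astype(np.uint8))
E
```

```text
time: 11.12
tool_pos: [0.5588, -0.0068, 0.0297]
ee_rot: [-1.571, -0.0, 0.194]
wrist_force: [-0.7, -0.1, 3.8]
width: 0.0291
time: 11.38
tool_pos: [0.5588, -0.0068, 0.0297]
ee_rot: [-1.571, -0.0, 0.194]
wrist_force: [-2.6, -0.9, 5.3]
width: 0.0291
t 11.375 pos [ 0.5588 -0.0068  0.0297] rpy [-90.   -0.   11.1] F [-2.6 -0.9  5.3] w 0.0291 q [-0.11  0.21  1.59  0.    1.34 -0.31]
shift [-0.1 -0.3 -0.8] turn [0.  0.3 0. ]
```

View pics/w6.png

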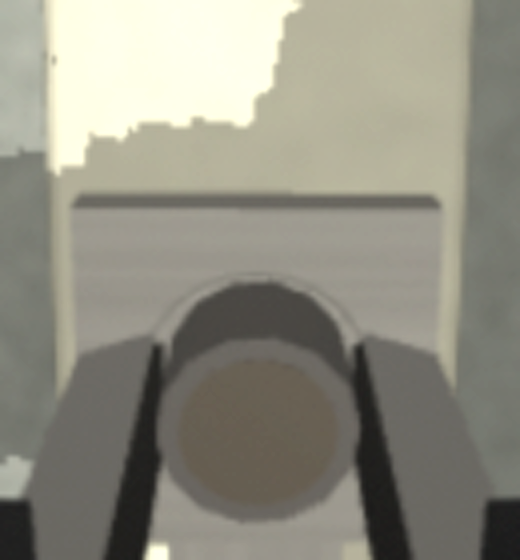

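```bash
python3 -m creep '[[0,-0.5,0,0,0,0,150],[0,-0.5,0,0,0,0,130],[0,-0.5,0,0,0,0,100],[0,-0.5,0,0,0,0,100]]'; python3 -m creep '[[0,-10,0,0,0,0,100],[0,-25,0,0,0,0,100],[0,-60,0,0,0,0,100],[0,-100,0,0,0,0,100],[0,-100,0,0,0,0,100]]';python3 - <<'E'
from h import *
from bench import robot
s=robot.snapshot('wrist');go([.5588,-.0076,.0300],ori(10.8))
cv2.imwrite('pics/w7.png',s['color'])
for c in('wrist','side','scene'):
    if c!='wrist': cv2.imwrite(f'pics/{c}7.png',robot.snapshot(c)['color'])
    print(c,[(round(d['p'],2),np.round(d['point'],4)) for d in robot.landmark_of('specimen',c)[:2]],[(round(d['p'],2),np.round(d['point'],4)) for d in robot.landmark_of('tab',c)[:2]])
E
```

```text
time: 11.92
tool_pos: [0.5586, -0.0068, 0.0293]
ee_rot: [-1.571, 0.0, 0.194]
wrist_force: [-0.5, 1.5, -0.0]
width: 0.0569
time: 12.55
tool_pos: [0.5618, -0.0071, 0.1355]
ee_rot: [-1.574, -0.01, 0.195]
wrist_force: [-0.3, -0.3, 0.3]
width: 0.0573
t 12.6 pos [ 0.5602 -0.007   0.1326] rpy [-90.1  -0.3  11.1] F [-0.2 -0.6  0.3] w 0.0573 q [-0.11  0.13  1.47  0.    1.54 -0.31]
shift [ -2.1 102.6  -0.2] turn [0.1 0.3 0.3]
wrist [(0.76, array([ 0.5602, -0.006 ,  0.0145]))] [(0.57, array([ 0.5729, -0.0665,  0.0365])), (0.31, array([0.5388, 0.0947, 0.1603]))]
side [(0.57, array([ 0.5552, -0.0053,  0.0148]))] [(0.88, array([ 0.5723, -0.0724,  0.0372]))]
scene [(0.6, array([ 0.5569, -0.0102,  0.0186]))] [(0.86, array([ 0.5754, -0.0746,  0.0372]))]
```

View pics/w7.png

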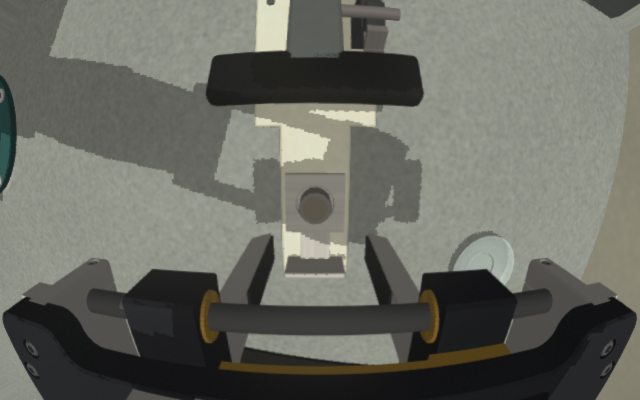

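```bash
python3 -c "
from h import *
t=np.array([.5725,-.0735,.0]);print(t-.05*PX)
go(t-.05*PX+[0,0,.13],ori(10.8,43))"; python3 -m creep '[[2,0,-60,0,0,0,255],[2,0,-120,15,0,0,255],[2,0,-120,30,0,0,255],[2,0,-120,43,0,0,255],[2,0,-120,43,0,0,255]]'; python3 -c "
from h import *
t=np.array([.5725,-.0735,.0])
go(t-.04*PX+[0,0,.035],ori(10.8,43))"
```

```text
[ 0.58186907 -0.12261436  0.        ]
t 13.0 pos [ 0.5581 -0.0067  0.1285] rpy [-90.    0.1  11.1] F [-0.2 -0.3  0.1] w 0.0572 q [-0.11  0.13  1.47  0.    1.54 -0.31]
shift [   0.9   -1.6 -118.3] turn [43.   0.3 -0.2]
time: 13.62
tool_pos: [0.5842, -0.1254, 0.1301]
ee_rot: [-0.816, -0.002, 0.193]
wrist_force: [0.4, 0.5, -0.8]
width: 0.0105
t 13.625 pos [ 0.5842 -0.1254  0.1301] rpy [-46.8  -0.1  11.1] F [ 0.4  0.5 -0.8] w 0.0105 q [-0.6   0.55  1.11  0.56  2.   -0.7 ]
shift [ -1.9  78.3 -55.6] turn [-0.2  0.3 -0.1]
```

```bash
python3 -m creep '[[-2,30,-21,0,0,0,255],[-2,60,-42,0,0,0,255],[-2,78,-56,0,0,0,255],[-2,78,-56,0,0,0,255]]'; python3 - <<'E'
from h import *
from bench import robot
t=np.array([.5725,-.0735,.0])
go(t+[0,0,.036],ori(10.8,43))
for c in('side','scene'): s=robot.snapshot(c);cv2.imwrite(f'pics/{c}8.png',s['color'])
a=cv2.imread('pics/side8.png')[190:290,240:350];b=cv2.imread('pics/scene8.png')[170:270,280:390]
cv2.imwrite('pics/c8.png',cv2.resize(np.hstack([a,b]),(792,360),interpolation=cv2.INTER_CUBIC))
E
```

```text
time: 14.12
tool_pos: [0.5784, -0.1117, 0.0325]
ee_rot: [-0.818, 0.003, 0.195]
wrist_force: [-0.7, 0.3, -0.0]
width: 0.0006
t 14.125 pos [ 0.5784 -0.1117  0.0325] rpy [-46.8   0.2  11.2] F [-0.7  0.3 -0. ] w 0.0006 q [-0.59  0.61  1.23  0.53  1.84 -0.78]
shift [ 1.6 23.8 30.6] turn [-0.2  0.1 -0.4]
```

View pics/c8.png

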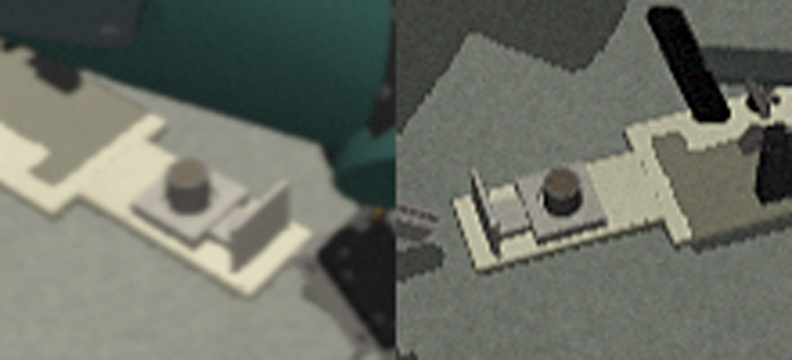

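```bash
python3 -m creep '[[1,11,17,0,0,0,255],[1,19,26,0,0,0,255],[1,26,33,0,0,0,255],[1,33,40.5,0,0,0,255],[1,40,48,0,0,0,255]]'; python3 - <<'E'
from h import *
t=np.array([.5725,-.0735,.0])
go(t+.175*PX+[0,0,.036],ori(10.8,43))
E
```

```text
time: 14.85
tool_pos: [0.5686, -0.0507, 0.0381]
ee_rot: [-0.821, -0.001, 0.194]
wrist_force: [0.7, -1.2, 1.9]
width: 0.0003
t 14.85 pos [ 0.5686 -0.0507  0.0381] rpy [-47.1  -0.   11.1] F [ 0.7 -1.2  1.9] w 0.0003 q [-0.52  0.53  1.34  0.56  1.78 -0.74]
shift [  0.4 105.  109.8] turn [ 0.1  0.3 -0.2]
```

```bash
python3 -m creep '[[0,10,11,0,0,0,255],[0,20.5,22,0,0,0,255],[0,31,33,0,0,0,255],[0,41.5,44,0,0,0,255],[0,52,55,0,0,0,255]]'; python3 - <<'E'
from h import *
t=np.array([.5725,-.0735,.0])
go(t+.175*PX+[0,0,.036],ori(10.8,43))
E
```

```text
time: 15.48
tool_pos: [0.5536, 0.0242, 0.0372]
ee_rot: [-0.821, -0.0, 0.195]
wrist_force: [1.4, -2.6, 2.1]
width: 0.0007
t 15.475 pos [0.5536 0.0242 0.0372] rpy [-47.   -0.   11.1] F [ 1.4 -2.6  2.1] w 0.0007 q [-0.43  0.45  1.46  0.59  1.7  -0.69]
shift [ 0.7 52.4 54.4] turn [ 0.   0.3 -0.2]
```

```bash
python3 -m creep '[[0,10,11,0,0,0,255],[0,20.5,22,0,0,0,255],[0,31,33,0,0,0,255],[0,37.5,40,0,0,0,255],[0,44,47,0,0,0,255]]'; python3 - <<'E'
from h import *
t=np.array([.5725,-.0735,.0])
go(t+.175*PX+[0,0,.036],ori(10.8,43))
from bench import robot
for c in('side','scene','wrist'): s=robot.snapshot(c);cv2.imwrite(f'pics/{c}9.png',s['color'])
a=cv2.imread('pics/side9.png')[130:260,180:340];b=cv2.imread('pics/scene9.png')[120:250,330:490]
cv2.imwrite('pics/c9.png',cv2.resize(np.hstack([a,b]),(800,325),interpolation=cv2.INTER_CUBIC))
E
```

```text
time: 16.1
tool_pos: [0.5411, 0.0868, 0.037]
ee_rot: [-0.821, 0.0, 0.195]
wrist_force: [1.4, -2.0, 1.6]
width: 0.0006
t 16.1 pos [0.5411 0.0868 0.037 ] rpy [-47.    0.   11.1] F [ 1.4 -2.   1.6] w 0.0006 q [-0.34  0.39  1.54  0.63  1.63 -0.64]
shift [0.8 8.7 7.8] turn [ 0.   0.2 -0.2]
```

View pics/c9.png

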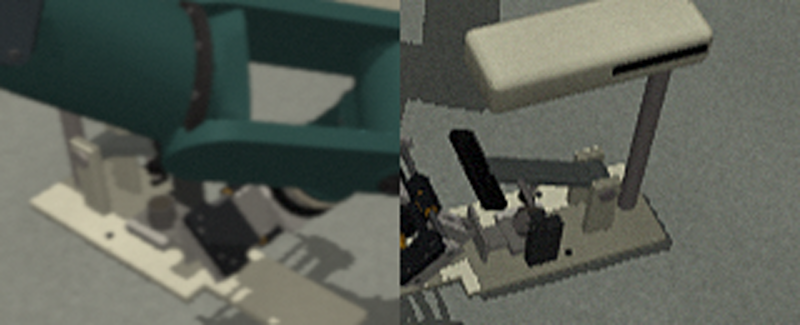

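View pics/wrist9.png

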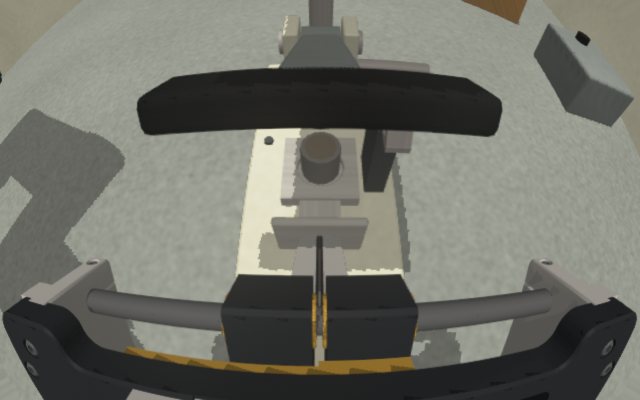

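```bash
python3 -m creep '[[0,3,3,0,0,0,255],[0,5,5.5,0,0,0,255],[0,7,7.5,0,0,0,255],[0,8,8.5,0,0,0,255],[0,8,8.5,0,0,0,255]]'; python3 - <<'E'
from h import *
t=np.array([.5725,-.0735,.0])
go(t+.175*PX+[0,0,.036],ori(10.8,43))
E
```

```text
time: 16.88
tool_pos: [0.5396, 0.0941, 0.0366]
ee_rot: [-0.828, 0.0, 0.193]
wrist_force: [-2.0, -13.1, 2.3]
width: 0.0003
t 16.875 pos [0.5396 0.0941 0.0366] rpy [-47.4   0.   11.1] F [ -2.  -13.1   2.3] w 0.0003 q [-0.33  0.39  1.55  0.63  1.62 -0.63]
shift [1.  3.3 2.7] turn [ 0.4  0.2 -0.2]
```

```bash
python3 -m creep '[[0,-27,-29,0,0,0,255],[0,-58,-62,0,0,0,255],[0,-98,-26,0,0,0,255],[0,-140,15,0,0,0,255],[0,-174,47,0,0,0,255]]'; python3 - <<'E'
from h import *
from bench import robot
t=np.array([.5266,.1625,0])
go(t-.068*PX+[0,0,.185],ori(10.8,43))
for c in('wrist','scene'):
    s=robot.snapshot(c);cv2.imwrite(f'pics/{c}10.png',s['color'])
    for n in('handle_top','specimen','tab','lamp'):print(c,n,[(round(d['p'],2),np.round(d['point'],4)) for d in robot.landmark_of(n,c)[:1]])
E
```

```text
time: 17.5
tool_pos: [0.5556, 0.0152, 0.1987]
ee_rot: [-0.821, -0.002, 0.194]
wrist_force: [-0.0, 0.3, 0.7]
width: 0.0006
t 17.5 pos [0.5556 0.0152 0.1987] rpy [-47.   -0.1  11.1] F [-0.   0.3  0.7] w 0.0006 q [-0.44  0.32  1.29  0.63  1.95 -0.52]
shift [-0.4 66.1 50.7] turn [ 0.   0.3 -0.2]
wrist handle_top [(0.65, array([0.5403, 0.093 , 0.1604]))]
wrist specimen [(0.54, array([0.5294, 0.164 , 0.0184]))]
wrist tab [(0.74, array([0.5415, 0.1047, 0.0374]))]
wrist lamp [(0.61, array([0.5289, 0.1639, 0.0165]))]
scene handle_top [(0.85, array([0.541 , 0.0895, 0.1613]))]
scene specimen [(0.42, array([0.5278, 0.166 , 0.0179]))]
scene tab [(0.59, array([0.5407, 0.0975, 0.0384]))]
scene lamp []
```

View pics/wrist10.png

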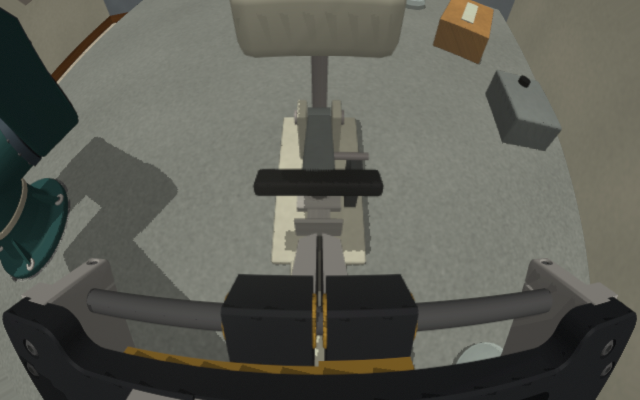

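View pics/scene10.png

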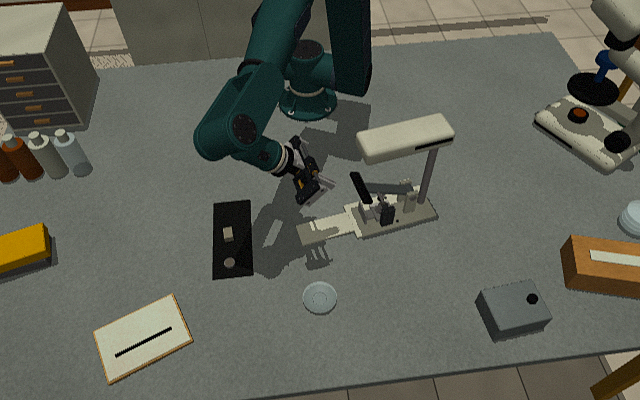

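```bash
python3 -m creep '[[0,20,25,0,0,0,255],[0,40,42,0,0,0,255],[0,60,51,0,0,0,255],[0,65,51,0,0,0,255],[0,65,51,0,0,0,255]]'; python3 - <<'E'
from h import *
from bench import robot
t=np.array([.5266,.1625,0])
go(t-.068*PX+[0,0,.168],ori(10.8,43))
for c in('wrist','scene','side'):
    s=robot.snapshot(c);cv2.imwrite(f'pics/{c}11.png',s['color'])
a=cv2.imread('pics/side11.png')[60:250,150:340];b=cv2.imread('pics/scene11.png')[90:250,310:470]
cv2.imwrite('pics/c11.png',np.hstack([cv2.resize(a,(400,400)),cv2.resize(b,(400,400),interpolation=cv2.INTER_CUBIC)]))
E
```

```text
time: 18.62
tool_pos: [0.5393, 0.0953, 0.1829]
ee_rot: [-0.82, 0.001, 0.195]
wrist_force: [0.6, -0.2, 0.6]
width: 0.0002
t 18.625 pos [0.5393 0.0953 0.1829] rpy [-47.    0.1  11.2] F [ 0.6 -0.2  0.6] w 0.0002 q [-0.33  0.25  1.42  0.66  1.84 -0.46]
shift [ 0.2 11.1 -9.9] turn [ 0.   0.2 -0.3]
```

View pics/wrist11.png

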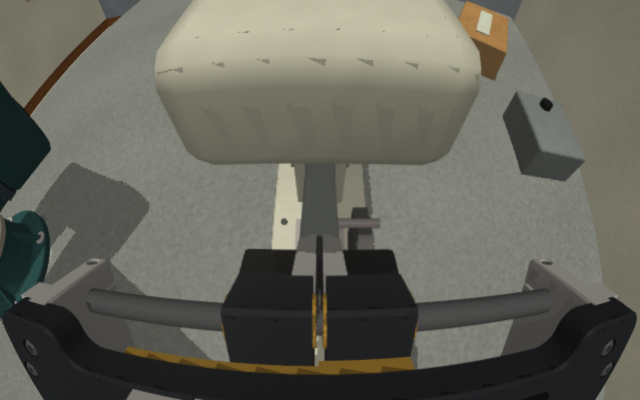

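View pics/c11.png

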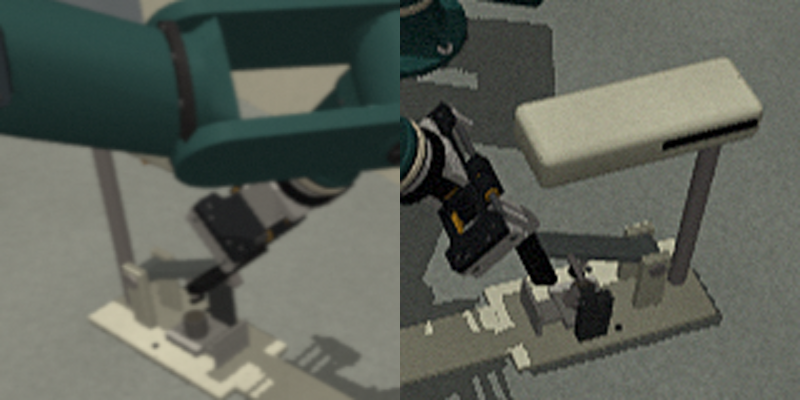

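```bash
cat >> h.py <<'E'
def P(q):
    a=.44-q; return np.array([75-165*np.cos(a)+7*np.sin(a),85+165*np.sin(a)+7*np.cos(a)])
def press(qs,off=(4,6)):
    from bench import robot
    o=robot.get_obs();T=tool(o);org=np.array([.5266,.1625,0])
    c=np.array([(o['tool_pos']-org)@PX*1000,o['tool_pos'][2]*1000]); print('tcp press x,h,y',c.round(1),round((o['tool_pos']-org)@PY*1000,1),'F',o['wrist_force'].round(1),'t',o['time'])
    for q in qs:
        d=P(q)+np.array(off)-c; w=(PX*d[0]+np.array([0,0,d[1]])); print(q,P(q).round(1),d.round(1),T.inv().apply(w).round(1))
E
python3 -c "
from h import *
press([0,.05,.1,.15,.2,.25])"
```

```text
tcp press x,h,y [-69.3 183.6] -0.4 F [-0.1  0.4  0.2] t 18.775
0 [-71.3 161.6] [  2. -16.] [ 0.  13.1 -9.4]
0.05 [-74.9 154.2] [ -1.6 -23.4] [ -0.   16.  -17.1]
0.1 [-78.2 146.6] [ -4.9 -31. ] [ -0.   19.4 -24.7]
0.15 [-81.1 138.9] [ -7.8 -38.7] [ -0.1  23.  -32.1]
0.2 [-83.6 131. ] [-10.3 -46.6] [ -0.1  27.1 -39.3]
0.25 [-85.7 123. ] [-12.4 -54.6] [ -0.1  31.5 -46.2]
```

```bash
python3 -m creep '[[0,6,-4,0,0,0,255],[0,13,-9,0,0,0,255],[0,14.5,-13,0,0,0,255],[0,16,-17,0,0,0,255],[0,16,-17,0,0,0,255]]'; python3 -c "
from h import *
press([.05,.1,.15,.2,.25])"
```

```text
time: 19.4
tool_pos: [0.5399, 0.094, 0.1602]
ee_rot: [-0.82, 0.0, 0.195]
wrist_force: [0.4, 2.6, 2.8]
width: 0.0001
tcp press x,h,y [-69.8 160.2] -0.2 F [0.4 2.6 2.8] t 19.4
0.05 [-74.9 154.2] [-1.1 -0. ] [-0.  -0.8 -0.9]
0.1 [-78.2 146.6] [-4.4 -7.6] [-0.   2.5 -8.4]
0.15 [-81.1 138.9] [ -7.3 -15.3] [ -0.    6.2 -15.8]
0.2 [-83.6 131. ] [ -9.8 -23.2] [ -0.1  10.3 -23. ]
0.25 [-85.7 123. ] [-11.9 -31.2] [ -0.1  14.7 -30. ]
```

```bash
python3 -m creep '[[0,2.5,-8.5,0,0,0,255],[0,6,-16,0,0,0,255],[0,10,-23,0,0,0,255],[0,14.5,-30,0,0,0,255],[0,14.5,-30,0,0,0,255]]'; python3 -c "
from h import *
press([.25,.3,.35,.4,.42,.44,.45])"
```

```text
time: 20.02
tool_pos: [0.5422, 0.082, 0.1289]
ee_rot: [-0.819, 0.0, 0.194]
wrist_force: [-0.4, 4.7, 3.8]
width: 0.0004
tcp press x,h,y [-82.  128.9] -0.2 F [-0.4  4.7  3.8] t 20.025
0.25 [-85.7 123. ] [0.3 0.1] [0.  0.1 0.3]
0.3 [-87.4 115. ] [-1.4 -7.9] [-0.   4.8 -6.5]
0.35 [-88.7 106.8] [ -2.7 -16.1] [ -0.    9.9 -13. ]
0.4 [-89.6  98.6] [ -3.6 -24.3] [ -0.   15.3 -19.2]
0.42 [-89.8  95.3] [ -3.9 -27.6] [ -0.   17.5 -21.7]
0.44 [-90.  92.] [ -4.  -30.9] [ -0.   19.8 -24.1]
0.45 [-90.1  90.3] [ -4.1 -32.5] [ -0.   21.  -25.2]
```

```bash
python3 - <<'E'
from h import *
from bench import robot
for c in('wrist','scene'):
    s=robot.snapshot(c);cv2.imwrite(f'pics/{c}12.png',s['color'])
a=cv2.imread('pics/wrist12.png')[150:350,200:440];b=cv2.imread('pics/scene12.png')[150:250,330:450]
cv2.imwrite('pics/c12.png',np.hstack([cv2.resize(a,(400,333)),cv2.resize(b,(400,333),interpolation=cv2.INTER_CUBIC)]))
E
```

```text
(no output)
```

View pics/c12.png

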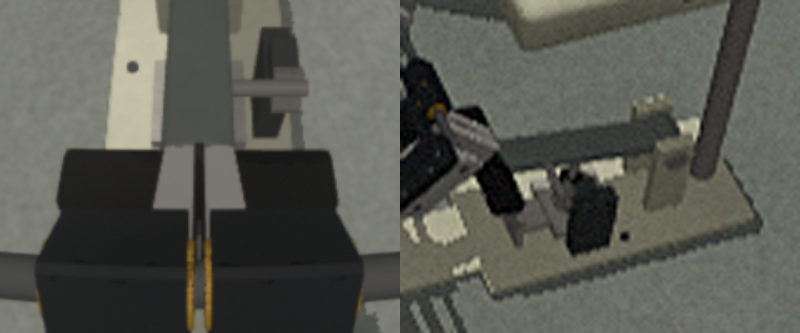

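```bash
python3 -m creep '[[0,4.5,-7,0,0,0,255],[0,9,-13.5,0,0,0,255],[0,14.5,-20,0,0,0,255],[0,16.5,-22.5,0,0,0,255],[0,16.5,-22.5,0,0,0,255]]'; python3 -c "
from h import *
press([.40,.42,.44,.45,.46])"
```

```text
time: 20.75
tool_pos: [0.543, 0.0778, 0.1032]
ee_rot: [-0.817, -0.001, 0.196]
wrist_force: [-1.7, 7.7, 7.8]
width: 0.0003
tcp press x,h,y [-86.3 103.2] -0.3 F [-1.7  7.7  7.8] t 20.75
0.4 [-89.6  98.6] [0.7 1.4] [ 0.  -0.5  1.4]
0.42 [-89.8  95.3] [ 0.4 -1.9] [ 0.   1.7 -1. ]
0.44 [-90.  92.] [ 0.3 -5.2] [-0.   4.  -3.4]
0.45 [-90.1  90.3] [ 0.2 -6.9] [-0.   5.2 -4.6]
0.46 [-90.1  88.7] [ 0.1 -8.5] [-0.   6.3 -5.7]
```

```bash
python3 -m creep '[[0,1,-1,0,0,0,255],[0,2,-2,0,0,0,255],[0,3,-3,0,0,0,255],[0,3,-3,0,0,0,255]]'; python3 -c "
from h import *
press([.40,.42,.44,.45,.46])"
```

```text
time: 21.25
tool_pos: [0.5431, 0.0777, 0.0991]
ee_rot: [-0.818, -0.001, 0.196]
wrist_force: [-0.4, 6.7, 7.6]
width: 0.0003
tcp press x,h,y [-86.4  99.1] -0.3 F [-0.4  6.7  7.6] t 21.25
0.4 [-89.6  98.6] [0.8 5.5] [ 0.  -3.5  4.3]
0.42 [-89.8  95.3] [0.5 2.2] [ 0.  -1.3  1.9]
0.44 [-90.  92.] [ 0.4 -1.1] [ 0.   1.  -0.5]
0.45 [-90.1  90.3] [ 0.3 -2.7] [-0.   2.2 -1.6]
0.46 [-90.1  88.7] [ 0.2 -4.4] [-0.   3.4 -2.8]
```

```bash
python3 -m creep '[[0,0.7,-0.7,0,0,0,255],[0,1.4,-1.4,0,0,0,255],[0,2,-2,0,0,0,255],[0,2,-2,0,0,0,255]]'; python3 - <<'E'
from h import *
press([.44,.45,.46])
from bench import robot
s=robot.snapshot('scene');cv2.imwrite('pics/scene13.png',s['color'])
cv2.imwrite('pics/c13.png',cv2.resize(s['color'][150:250,330:450],(720,600),interpolation=cv2.INTER_CUBIC))
E
```

```text
time: 21.75
tool_pos: [0.5431, 0.0773, 0.0967]
ee_rot: [-0.818, -0.002, 0.196]
wrist_force: [-1.8, 4.7, 9.8]
width: 0.0007
tcp press x,h,y [-86.8  96.7] -0.3 F [-1.8  4.7  9.8] t 21.75
0.44 [-90.  92.] [0.8 1.3] [ 0.  -0.4  1.5]
0.45 [-90.1  90.3] [ 0.7 -0.4] [0.  0.8 0.3]
0.46 [-90.1  88.7] [ 0.7 -2. ] [ 0.   2.  -0.9]
```

View pics/c13.png

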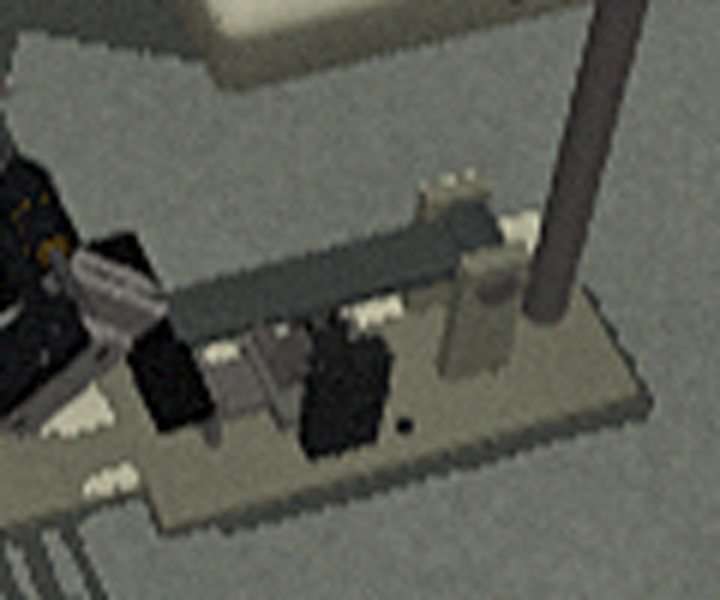

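```bash
for i in 1; do python3 -m creep '[[0,0.7,-0.7,0,0,0,255],[0,0.7,-0.7,0,0,0,255]]'; done; python3 -m creep '[[0,0.7,-0.7,0,0,0,255],[0,0.7,-0.7,0,0,0,255]]'; python3 -m creep '[[0,0.7,-0.7,0,0,0,255],[0,0.7,-0.7,0,0,0,255]]'
```

```text
time: 22.05
tool_pos: [0.5432, 0.0772, 0.0958]
ee_rot: [-0.818, -0.002, 0.196]
wrist_force: [-2.0, 5.0, 9.5]
width: 0.0007
time: 22.3
tool_pos: [0.5432, 0.0772, 0.0949]
ee_rot: [-0.818, -0.002, 0.196]
wrist_force: [-1.4, 4.3, 10.1]
width: 0.0005
time: 22.55
tool_pos: [0.5432, 0.0772, 0.0939]
ee_rot: [-0.818, -0.002, 0.196]
wrist_force: [-1.5, 4.2, 10.4]
width: 0.0005
```

```bash
python3 -m creep '[[0,0.7,-0.7,0,0,0,255],[0,0.7,-0.7,0,0,0,255]]'; python3 -m creep '[[0,0.7,-0.7,0,0,0,255],[0,0.7,-0.7,0,0,0,255]]'; python3 -m creep '[[0,0.7,-0.7,0,0,0,255],[0,0.7,-0.7,0,0,0,255]]'
```

```text
time: 22.8
tool_pos: [0.5432, 0.0772, 0.0931]
ee_rot: [-0.818, -0.002, 0.196]
wrist_force: [-2.8, 5.4, 11.6]
width: 0.0008
time: 23.05
tool_pos: [0.5432, 0.0772, 0.0921]
ee_rot: [-0.817, -0.002, 0.196]
wrist_force: [-2.5, 4.2, 12.0]
width: -0.0
time: 23.3
tool_pos: [0.5432, 0.0772, 0.0913]
ee_rot: [-0.817, -0.002, 0.196]
wrist_force: [-1.7, 4.8, 11.5]
width: 0.0001
```

```bash
python3 -m creep '[[0,0.7,-0.7,0,0,0,255],[0,0.7,-0.7,0,0,0,255]]'; python3 -m creep '[[0,0.7,-0.7,0,0,0,255],[0,0.7,-0.7,0,0,0,255]]'; python3 - <<'E'
from h import *
from bench import robot
for c,r in(('scene',(150,250,330,450)),('wrist',(200,300,260,380))):
    s=robot.snapshot(c);cv2.imwrite(f'pics/{c}14.png',s['color'])
    print([(d['p'],d['point']) for d in robot.landmark_of('handle_top',c)[:1]])
    cv2.imwrite(f'pics/{c}14c.png',cv2.resize(s['color'][r[0]:r[1],r[2]:r[3]],(600,500),interpolation=cv2.INTER_CUBIC))
E
```

```text
time: 23.55
tool_pos: [0.5433, 0.0772, 0.0911]
ee_rot: [-0.817, -0.002, 0.197]
wrist_force: [-2.9, 5.7, 13.7]
width: 0.0004
time: 23.8
tool_pos: [0.5433, 0.0773, 0.0909]
ee_rot: [-0.816, -0.003, 0.197]
wrist_force: [-3.3, 3.5, 16.7]
width: 0.0005
[(0.85, [0.5427, 0.0729, 0.0817])]
[]
```

View pics/scene14c.png

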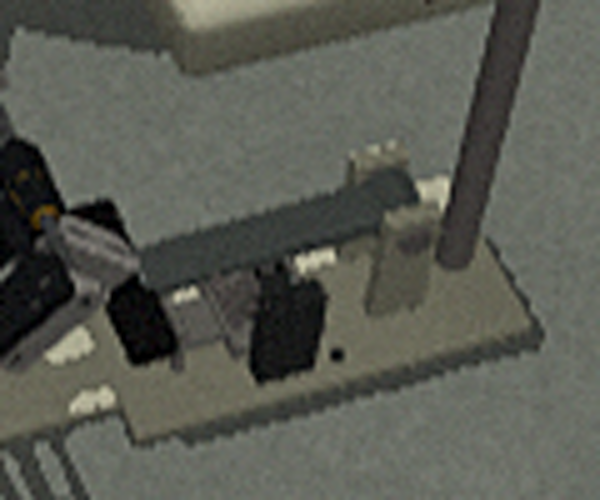

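View pics/wrist14.png

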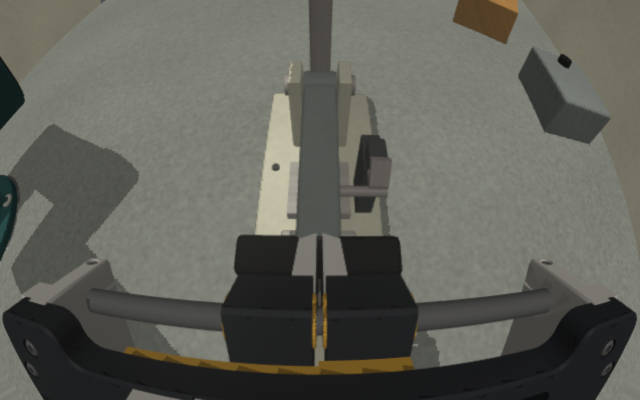

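```bash
python3 -m creep '[[0,-2,2,0,0,0,255],[0,-4,4,0,0,0,255],[0,-6,6,0,0,0,255],[0,-8,8,0,0,0,255],[0,-9,9,0,0,0,255]]';  python3 -m creep '[[0,-3,3,0,0,0,255],[0,-6,6,0,0,0,255],[0,-6,6,0,0,0,255]]'; python3 - <<'E'
from h import *
press([.43])
from bench import robot
s=robot.snapshot('scene');cv2.imwrite('pics/scene15.png',s['color'])
print([(d['p'],d['point']) for d in robot.landmark_of('handle_top','scene')[:1]])
cv2.imwrite('pics/c15.png',cv2.resize(s['color'][150:250,330:450],(600,500),interpolation=cv2.INTER_CUBIC))
E
```

```text
time: 24.62
tool_pos: [0.5433, 0.0756, 0.0988]
ee_rot: [-0.823, 0.001, 0.194]
wrist_force: [-0.0, 0.5, 0.9]
width: 0.0004
time: 25.0
tool_pos: [0.5434, 0.0765, 0.1081]
ee_rot: [-0.822, -0.0, 0.194]
wrist_force: [0.0, 0.3, 0.9]
width: 0.0002
tcp press x,h,y [-87.7 108.1] -0.4 F [0.  0.3 0.9] t 25.0
0.43 [-89.9  93.6] [ 1.8 -8.4] [ 0.   7.3 -4.4]
[(0.62, [0.5437, 0.0737, 0.0922])]
```

View pics/c15.png

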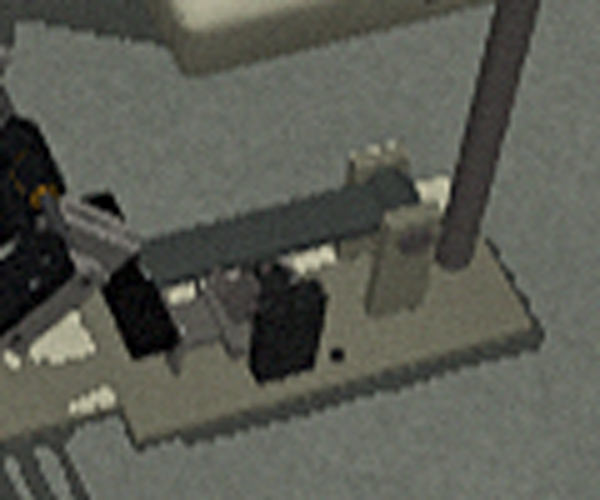

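```bash
python3 -m creep '[[0,-25,5,0,0,0,255],[0,-60,5,0,0,0,255],[0,-110,0,0,0,0,255],[0,-140,-20,0,0,0,255],[0,-140,-20,0,0,0,255]]'; python3 -m creep '[[0,0,0,0,0,0,255],[0,0,0,0,0,0,255]]'; python3 - <<'E'
from h import *
from bench import robot
for c in('scene','wrist'):
    s=robot.snapshot(c);cv2.imwrite(f'pics/{c}16.png',s['color'])
    for n in('handle_top','specimen','tab','slice','block','dish'): print(c,n,[(round(d['p'],2),np.round(d['point'],3)) for d in robot.landmark_of(n,c)[:1]])
cv2.imwrite('pics/c16.png',np.hstack([cv2.resize(cv2.imread('pics/scene16.png')[150:250,330:450],(400,333),interpolation=cv2.INTER_CUBIC),cv2.resize(cv2.imread('pics/wrist16.png')[80:260,220:436],(400,333),interpolation=cv2.INTER_CUBIC)]))
E
```

```text
time: 25.72
tool_pos: [0.5654, -0.0334, 0.1971]
ee_rot: [-0.822, -0.001, 0.191]
wrist_force: [-0.5, -0.5, 0.1]
width: 0.0005
time: 25.98
tool_pos: [0.5639, -0.0299, 0.1962]
ee_rot: [-0.82, 0.001, 0.196]
wrist_force: [0.7, -0.4, -0.3]
width: 0.0003
scene handle_top [(0.91, array([0.544, 0.071, 0.086]))]
scene specimen [(0.62, array([0.548, 0.071, 0.092]))]
scene tab [(0.45, array([0.541, 0.098, 0.038]))]
scene slice [(0.42, array([ 0.645, -0.284,  0.006]))]
scene block [(0.72, array([ 0.554, -0.285,  0.006]))]
scene dish [(0.55, array([ 0.771, -0.055, -0.   ]))]
wrist handle_top [(0.72, array([0.543, 0.077, 0.093]))]
wrist specimen []
wrist tab [(0.15, array([0.543, 0.078, 0.093]))]
wrist slice []
wrist block []
wrist dish [(0.73, array([ 0.771, -0.053,  0.   ]))]
```

View pics/c16.png

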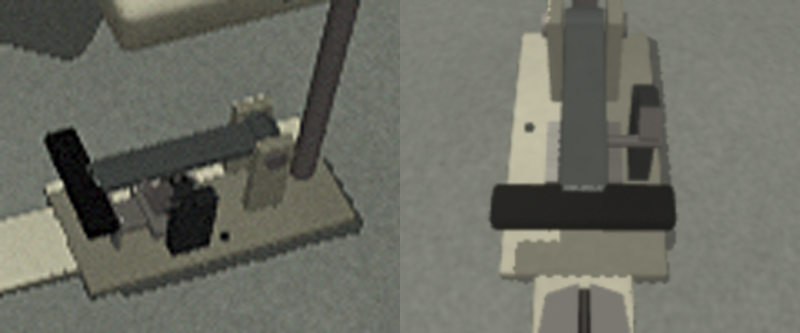

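```bash
python3 -c "
from bench import robot
print(robot.close_job())"
```

```text
the job is handed in; nothing more can be done
None
```

The specimen is clamped under the press foot with the lever held down by the catch, and I handed the job in at about 26 s of the 61 s. The hand-in reports no verdict, so what follows rests on my own checks.

- **Placing:** I set the specimen down in the sled's pocket. Contact with the pocket floor came at the expected height. After I let go, the pictures showed it upright and centred.
- **Sled:** I pushed the tab with the tool leaning back 43° until it met the stop at about 13 N. The tab was then found at (0.541, 0.098), against (0.538, 0.099) worked out for fully home. It was still there after the lever was caught.
- **Lever:** I pressed the handle down in small steps to the firm stop. The wrist force peaked at about 17 N, well below the 60 N limit. When I backed off, the lever stayed level with no force on the tool. The wrist camera put the handle at 93 mm, close to the 92 mm expected when caught.
- **Other samples:** The slice, block and dish were found within about 2–5 mm of where they started, which is within the error of the networks.

**What I could not confirm:**
- The last scene-camera reading put the handle at 86 mm, which disagrees with the wrist camera. The pictures show it level and held.
- The networks did not find the specimen once it was under the caught lever; one report of it landed on the handle. Its final seat and the clamping force are therefore inferred from the sled being home and the lever being caught.

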